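Clear the stuck spice jar from the tin chute

TASK

A spice jar has dropped into the sloping tin chute and stands stuck behind its front stop, holding back the two tins. Draw the jar up out of the chute so that both tins roll down until the first rests against the front stop and the second against the first, then stand the jar upright on the free half of the wooden tray, beside the other spice jar, lowering it until it stands before you let go. Keep the tins in the chute and leave the other jar and the things around the work where they are.

Things in the scene. Friction and masses are not known exactly. Their poses are not given: they have to be found in the camera images.
- jar: stuck spice jar: 106 mm tall, body 42 mm and cap (top 21 mm) 45 mm in diameter, about 0.16 kg. Origin: centre of its underside; z along its axis to the cap. At the start it stands square on the lane floor, so leans 18 degrees towards the chute's low front end; its base touches the front stop and the first tin presses on it from behind (1.5 N). Comes free when pulled 80 mm along its own axis
- chute: fixed steel tin chute on the board. Origin under its middle, at board level; x level and uphill along the lane (away from the robot), y across, z up. Lane floor rises 18 degrees towards +x, 235 mm long, from x = -0.115, z = 0.030 m. Square to the floor: side walls 18 mm high, 63 mm apart inside, 4 mm thick; front stop 48 mm high. 83 mm wide over the wire legs
- tin1: first food tin, right behind the jar: cylinder 75 mm in diameter, 58 mm long, 0.26 kg, smooth, lying on its side with its axis across the lane so that it rolls. Origin at the centre of one flat end (the end on the -y side of the chute), z along its axis. By itself it rolls down as soon as the jar is gone
- tin2: second food tin, of the same size as the first and behind it; origin likewise
- tin1_home (a point): point in the chute where the axis of the first tin lies (mid-width of the lane) when it rests against the front stop; axes as the chute's
- tin2_home (a point): the same for the second tin when it rests against the first
- tray: fixed wooden tray 110 mm (x) by 190 mm (y), with a floor 8 mm above its underside and a rim 6 mm wide, 18 mm high above the underside. Origin at the centre of its underside, on the board; z up. Stands to the left or the right of the chute
- tray_spot (a point): centre of the free half of the tray, on its floor (42 mm along the tray's +y from its centre); axes as the tray's
- other_jar: the other spice jar, 47 mm in diameter and 98 mm tall, loose, standing on the -y half of the tray; origin at the centre of its underside. Leave it alone
- cover_board: fixed wooden board over the stove's burners, 530 mm by 700 mm, on which everything stands: its top is at z = 0.050 m in the world. Origin on the stove top under its centre
- ramekin: small round dish 78 mm in diameter, 41 mm high, on the side of the chute where the tray is not; origin at the centre of its underside. Leave it alone
- bottle: squeeze bottle 51 x 79 mm, 192 mm tall, behind the chute to the left; origin at the centre of its underside. Leave it alone
- cream_tin: tin 66 mm in diameter, 82 mm tall, behind the chute to the right; origin at the centre of its underside. Leave it alone
- spatula: spatula 39 x 172 mm, 17 mm thick, lying in front of the chute to the left; origin at the centre of its underside. Leave it alone

How it is judged (in metres and radians):
At the end, for the whole second after the job is handed in: Both tins lie still in the chute within 10 mm of their homes; the jar stands still and upright (within 0.06 rad) on the tray floor, inside the rim, on the free half (its axis at most 10 mm past the tray's middle); the other jar is upright (x of tin1 in the frame of tin1_home between -0.01 and 0.01 m and z of tin1 in the frame of tin1_home between -0.01 and 0.01 m and x of tin2 in the frame of tin2_home between -0.01 and 0.01 m and z of tin2 in the frame of tin2_home between -0.01 and 0.01 m and x of jar in the frame of tray between -0.032 and 0.032 m and y of jar in the frame of tray between -0.01 and 0.071 m and z of jar in the frame of tray between 0.004 and 0.012 m and angle between each of jar, other_jar's own z axis and vertical below 0.06 rad and linear speed of each of jar, tin1, tin2 below 0.02 m/s); the robot touches nothing.
It fails at once if a tin leaves the chute (drops or is lifted off the lane) (z of any of tin1, tin2 in the frame of chute below 0.05 m or z of any of tin1, tin2 in the frame of chute above 0.18 m).
It fails at once if the jar is dropped or toppled onto the tray: it is over the tray with its base centre more than 12 mm above the tray floor and no finger touches it (x of jar in the frame of tray between -0.055 and 0.055 m and y of jar in the frame of tray between -0.095 and 0.095 m and z of jar in the frame of tray above 0.02 m and contact force between the fingers and jar below 0.01 N).
It fails at once if the other jar is shifted by more than 15 mm or tipped (distance of other_jar from where it was at the start of the episode above 0.015 m or angle between other_jar's own z axis and vertical above 0.3 rad).
It fails at once if the ramekin, bottle, cream tin or spatula is shifted by more than 20 mm (distance of any of ramekin, bottle, cream_tin, spatula from where it was at the start of the episode above 0.02 m).
It also fails if it takes over 35 s, if anything falls off the work surface, if the arm or the gripper's body presses on something with over 40 N, if the wrist force passes 120 N, or if a joint passes its speed limit or range.

ROBOT

A 6-joint arm with a two-finger parallel gripper is mounted at the origin on a cart in front of the work surface, level with it; the furniture and walls round the work are solid. World frame = base frame: x ahead of the robot, y to its left, z up, the work surface at z = 0. Lengths are in mm, angles in rad, forces in N, time in s.
With the tool pointing down it reaches from about 350 to 850 mm from the base axis. Payload 8.1 kg.
Tool frame: the origin (TCP) lies on the mounting face of the last link; the fingertips stand 173 mm ahead of it and the grasp point (between the pads) lies 155 mm ahead of it; z points along the fingers, y is the line along which they close (so a half turn about z gives the same grasp; the last joint's range is limited). The gripper opens to 85 mm and grips with 20 to 120 N. Pads are 22 mm wide; open, the fingers measure 114 mm over their backs; the gripper's body (76 mm by 85 mm) begins 54 mm behind the grasp point. The pads swing forward as they close: fully open they stand 13 mm farther back than shut.
Start: joints at [1.084, 0.13, 1.488, -0, 1.523, -0.085], TCP at [234.625, 552.23, 404.692] pointing down, gripper open.
Joint ranges: [-2.96, 2.96], [-0.89, 2.26], [0.02, 2.5], [-1.34, 4.48], [0, 2.73], [-2.66, 2.66]. Speed limits (rad/s): [2.39, 2.39, 2.79, 3.14, 3.14, 3.14].

INTERFACE

Orientations are given as a unit quaternion [w, x, y, z].
In Python, from station import sensors, viewer, manip gives the robot as it stands.
- The arm moves only by the tool arm_command, never from a script. Its argument "increments" is a list of rows, each a list of 7 numbers: the shift along the world's x, y, z as a fraction of full scale, then the turn, a rotation vector about the world's x, y, z as a fraction of full scale, then the closure, from 0 (fully open) to 1 (shut). A call has 1 to 5 rows; each row shifts and turns the commanded pose from where the row before left it; what a row does not reach is not made up. Full scale, the value 1, is 0.04 m for a shift and 0.12 rad for a turn. A row lasts 1/12 s, in which the tool goes at most 41.7 mm and 7.16 degrees, less where a joint would pass 70% of its speed; a pose out of reach is approached as far as the arm can. A call with a number of a shift or a turn outside -1 to 1 is refused whole. A call with a gripper value outside its range is refused whole. The fingers move at their own pace and stop on an object; "grip_force" is the grip in N (left out, the last holds). Time passes only in rows, so rows that do not move let the fingers close. It gives the time, the measured TCP pose, the force, the opening and the grip force at its end, in the units of the state.
- sensors.read_state(): the state, without advancing time (a new reading comes with each control period).
- viewer.get_image(name): name is "scene" or "top" or "wrist"; returns the picture (400x640x3 uint8, red, green, blue); there is no depth.
- viewer.camera_model(name): a dict with "fx", "fy", "cx", "cy" (pixels), "dist" ([k1, k2, p1, p2, k3] as OpenCV has them; the pictures are not rectified), "R" (3x3) and "t" (3): a world point X has camera coordinates R X + t. Camera axes: x right, y down, z forward; pixel columns grow to the right and rows downward; lengths in mm; the calibration is good to about 2 mm. A picture is of the moment at which its call begins: read the wrist's pose just before it. camera_model takes no time and is no camera call; for the wrist camera it gives the pose at the moment of the call.
- manip.job_done(): hands the job in; it is judged then, once.
The state is a dict: "t": time; "qpos": joint angles; "dq": joint speeds; "joint_torque": joint torques, N m; "tcp_pos": TCP position; "ee_rot": TCP orientation; "contact_force": force on the tool from outside, world axes, zero at the start; "ft_torque": the same for the moment, N m; "grip_width": finger opening in mm; "gripper_force": force on a finger pad.
Only numpy, scipy, OpenCV 4.12 (cv2) and the standard library are available. Lean on these libraries where they do the work, as an engineer would, in place of code of your own. Each camera call takes 0.05 s, during which the arm holds its last target. There are 200 camera calls.

## Working session

There is one attempt and no reset: what is moved stays moved. The work goes in short steps, Python scripts to look and compute and a tool call to move; the robot and the scene stay as the last step left them, time stands still between calls to the robot, and variables do not carry over. Pictures are saved under pics/ and viewed, at most 10 in all, crops included, and the job is handed in when it is done.

Besides the shell and the picture viewer there is one more tool, called after "Request:" as name([rows], argument=value, ...), one row to a line, values as JSON. arm_command: Moves the arm, as the interface text tells. Shift numbers are shares of 0.04 m and turn numbers shares of 0.12 rad, none past 1 either way. Its arguments: {"type":"object","properties":{"increments":{"type":"array"},"grip_force":{"type":"number"}},"required":["increments"]}

```bash
mkdir -p pics; python3 - <<'E'
from station import sensors, viewer, manip
import cv2
for n in ("scene","top"):
    im=viewer.get_image(n); cv2.imwrite(f"pics/{n}0.png",im[:,:,::-1])
    print(viewer.camera_model(n))
print(sensors.read_state())
E
```

```text
{'fx': 449.70498911347954, 'fy': 449.70498911347954, 'cx': 326.0451031815589, 'cy': 197.4181884857134, 'dist': array([0.03786724, 0.        , 0.        , 0.        , 0.        ]), 'R': array([[ 8.13611994e-01, -5.81407675e-01,  7.98485445e-04],
       [-4.13758076e-01, -5.79969748e-01, -7.01740226e-01],
       [ 4.08460251e-01,  5.70613885e-01, -7.12432465e-01]]), 't': array([-467.75307771,  305.40724613, 1096.09870409])}
{'fx': 362.4222033959354, 'fy': 362.4222033959354, 'cx': 320.7909160432663, 'cy': 199.59842951615013, 'dist': array([-0.01272388,  0.        ,  0.        ,  0.        ,  0.        ]), 'R': array([[ 0.01803289, -0.99983676, -0.00112326],
       [-0.99810683, -0.0179356 , -0.05883078],
       [ 0.05880103,  0.00218202, -0.99826734]]), 't': array([-48.15314147, 575.93444518, 986.36851107])}
{'t': 0.1, 'qpos': array([ 1.08356733e+00,  1.31093410e-01,  1.48914502e+00,  3.20716509e-05,
        1.52301651e+00, -8.53646313e-02]), 'dq': array([ 0.0001706 , -0.00193514, -0.00132348,  0.00256328, -0.0024501 ,
       -0.00037971]), 'joint_torque': array([ 1.78668124e-03, -5.70947278e+01, -5.01946056e+01, -8.00719704e-05,
        8.07767414e-03,  8.56120278e-05]), 'tcp_pos': array([234.54074566, 552.04127447, 403.7583838 ]), 'ee_rot': array([-2.50081820e-04,  1.99583541e-01,  9.79880462e-01, -7.92791444e-04]), 'contact_force': array([-0.31917273,  0.15260309, -0.49934217]), 'ft_torque': array([-0.06029123,  0.01567219, -0.00357921]), 'gripper_force': 0.0, 'grip_width': 85.30186525164285}
```

View pics/scene0.png

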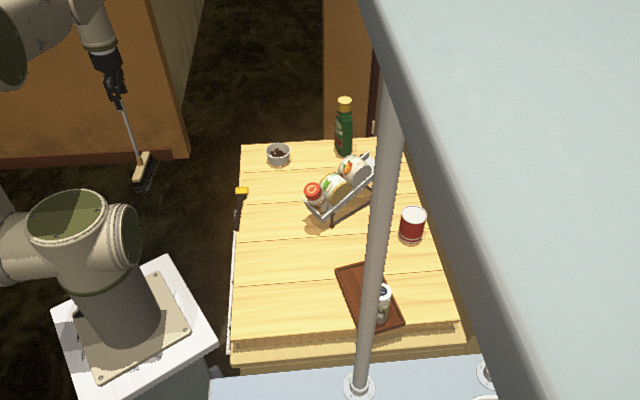

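View pics/top0.png

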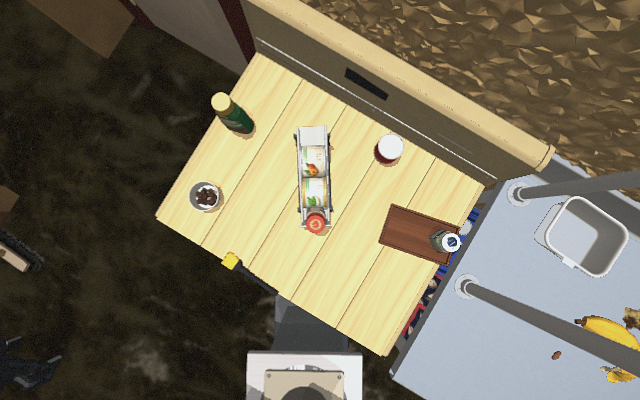

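The top view shows the chute at about (313,180) with the red-capped jar at (316,223). The tray is to the right, around (418,235), with the other jar at (447,242), so its left half is free. I'll enlarge both.

```bash
python3 - <<'E'
import cv2,numpy as np
a=cv2.imread("pics/top0.png"); s=cv2.imread("pics/scene0.png")
c=cv2.resize(a[115:275,285:475],None,fx=4,fy=3.75,interpolation=cv2.INTER_CUBIC)
cv2.imwrite("pics/c1.png",cv2.resize(a[120:270,280:470],None,fx=4,fy=4,interpolation=cv2.INTER_CUBIC))
cv2.imwrite("pics/c2.png",cv2.resize(s[140:340,290:410],None,fx=3,fy=3,interpolation=cv2.INTER_CUBIC)) if 0 else cv2.imwrite("pics/c2.png",cv2.resize(s[145:230,295:385],None,fx=6,fy=6,interpolation=cv2.INTER_CUBIC))
E
```

```text
(no output)
```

View pics/c1.png

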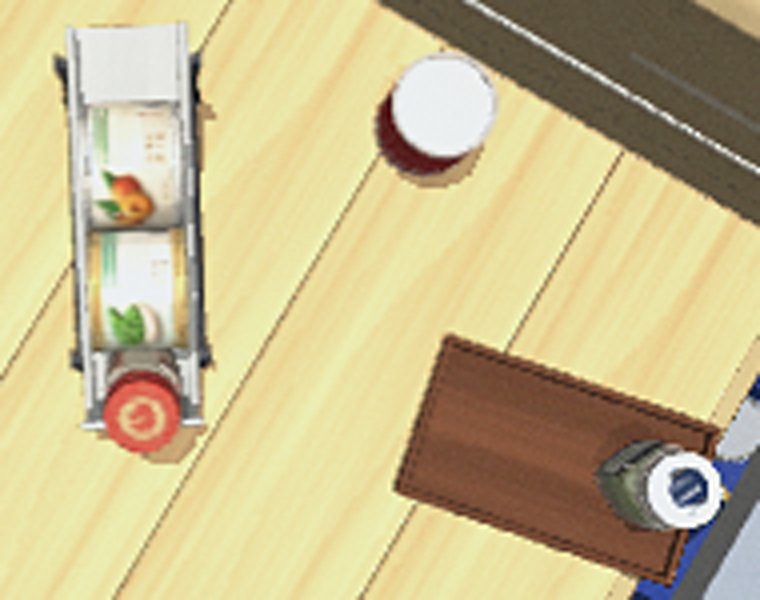

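View pics/c2.png

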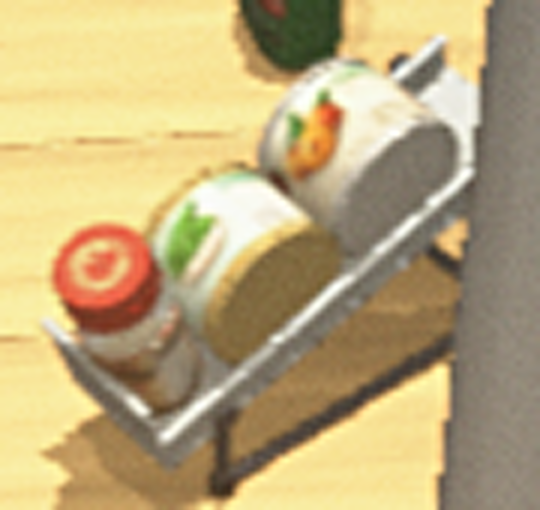

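The crops give me these positions, in crop pixels. The chute's rear top corners in c1 are (68,27) and (187,24), and the stop's corners are (85,428) and (203,425). The cap centre is (142,411) in c1 and (105,268) in c2. The tray corners in c1 are (447,335), (720,430), (395,490) and (672,583).

```bash
cat > h.py <<'E'
import numpy as np,cv2
from scipy.optimize import least_squares
from scipy.spatial.transform import Rotation as Rn
from station import sensors,viewer,manip
def proj(n,X,m=None):
    m=m or viewer.camera_model(n); K=np.array([[m['fx'],0,m['cx']],[0,m['fy'],m['cy']],[0,0,1]])
    return cv2.projectPoints(np.array(X,float).reshape(-1,1,3),cv2.Rodrigues(m['R'])[0],m['t'],K,m['dist'])[0].reshape(-1,2)
th=np.radians(18); u=np.array([np.cos(th),0,np.sin(th)]); nn=np.array([-np.sin(th),0,np.cos(th)])
def lane(s,y,h): return np.array([-115,0,30])+s*u+h*nn+np.array([0,y,0])
def T(p,X): c,s=np.cos(p[2]),np.sin(p[2]); X=np.atleast_2d(X); return np.c_[p[0]+c*X[:,0]-s*X[:,1],p[1]+s*X[:,0]+c*X[:,1],50+X[:,2]]
def pose():
    s=sensors.read_state(); q=s['ee_rot']; return s,np.array(s['tcp_pos']),Rn.from_quat([q[1],q[2],q[3],q[0]])
E
python3 - <<'E'
from h import *
c1=lambda a:np.array([280,120])+(np.array(a)+.5)/4-.5
c2=lambda a:np.array([295,145])+(np.array(a)+.5)/6-.5
ch=[lane(235,35.5,18),lane(235,-35.5,18),lane(-3,35.5,48),lane(-3,-35.5,48)]
om=c1([[68,27],[187,24],[85,428],[203,425]])
capt=c1([142,411]);caps=c2([105,268])
sc=c2([[440,42],[50,325]])
mt,ms=viewer.camera_model('top'),viewer.camera_model('scene')
def f(p):
    return np.r_[(proj('top',T(p,ch),mt)-om).ravel(),(proj('top',T(p,lane(21,p[3],106)),mt)-capt).ravel(),(proj('scene',T(p,lane(21,p[3],106)),ms)-caps).ravel(),(proj('scene',T(p,[ch[0],ch[2]]),ms)-sc).ravel()]
r=least_squares(f,[650,0,0,0],loss='soft_l1');print(r.x,r.fun.round(1))
tr=[[55,95,18],[55,-95,18],[-55,95,18],[-55,-95,18]]
ot=c1([[447,335],[720,430],[395,490],[672,583]])
g=least_squares(lambda p:(proj('top',T(p,tr),mt)-ot).ravel(),[550,-250,-.3]);print(g.x,g.fun.round(1))
print('cap',T(r.x,lane(21,r.x[3],106)),'axis',Rn.from_euler('z',r.x[2]).apply(nn),'spot',T(g.x,[0,45,8]))
# independent triangulation of cap
x=least_squares(lambda X:np.r_[(proj('top',X,mt)-capt).ravel(),(proj('scene',X,ms)-caps).ravel()],[520,0,180]);print('tri',x.x,x.fun.round(2))
oj=c1([684,488])
x=least_squares(lambda X:(proj('top',[X[0],X[1],156],mt)-oj).ravel(),[520,-300]);print('other',x.x)
p=r.x; R=Rn.from_euler('z',p[2])
tgt=T(p,lane(21,p[3],93))[0]+155*R.apply(nn)
zt=R.apply(-nn); yt=R.apply([0,1,0]); RT=Rn.from_matrix(np.c_[np.cross(yt,zt),yt,zt])
s,t,r0=pose()
print('tcp target',tgt,'delta',(tgt-t)/40,'rotvec',(RT*r0.inv()).as_rotvec()/.12)
E
```

```text
[ 6.38755046e+02 -1.87807716e+01  5.65048942e-02 -7.84331663e-01] [-0.   0.6  0.1  0.2  0.3 -0.6 -0.4 -0.9  0.3  1.3 -0.1 -0.4  0.3 -0.5
 -0.   0.1]
[ 4.87142634e+02 -2.96883230e+02 -3.11804139e-01] [-0.  -0.6  0.5 -0.9 -0.2  0.5 -0.3  1. ]
cap [[511.21966646 -26.78040951 187.30134761]] axis [-0.30852381 -0.01745168  0.95105652] spot [[ 500.94756652 -254.05305523   58.        ]]
tri [513.49580695 -25.58541488 183.64258133] [-0.21  0.31  0.42 -0.  ]
other [ 474.24325222 -347.67655896]
tcp target [467.40928538 -29.25854842 322.35137292] delta [  5.82171349 -14.53249557  -2.03517527] rotvec [-0.44044374 -2.60545574  3.79019629]
```

Request:
arm_command([
  [0.32,-0.91,0,-0.028,-0.163,0.237,0],
  [0.32,-0.91,0,-0.028,-0.163,0.237,0],
  [0.32,-0.91,0,-0.028,-0.163,0.237,0],
  [0.32,-0.91,0,-0.028,-0.163,0.237,0],
  [0.32,-0.91,0,-0.028,-0.163,0.237,0],
], grip_force=50)

```text
t: 0.52
tcp_pos: [298.7, 368.6, 404.0]
ee_rot: [0.05, 0.128, 0.991, 0.001]
contact_force: [0.9, 0.2, -0.5]
grip_width: 85.3
gripper_force: 0.0
```

Request:
arm_command([
  [0.32,-0.91,0,-0.028,-0.163,0.237,0],
  [0.32,-0.91,0,-0.028,-0.163,0.237,0],
  [0.32,-0.91,0,-0.028,-0.163,0.237,0],
  [0.32,-0.91,0,-0.028,-0.163,0.237,0],
  [0.32,-0.91,0,-0.028,-0.163,0.237,0],
])

```text
t: 0.93
tcp_pos: [362.5, 186.6, 404.4]
ee_rot: [0.099, 0.057, 0.993, 0.003]
contact_force: [0.8, 0.2, -0.7]
grip_width: 85.3
gripper_force: 0.0
```

Request:
arm_command([
  [0.32,-0.91,0,-0.028,-0.163,0.237,0],
  [0.32,-0.91,0,-0.028,-0.163,0.237,0],
  [0.32,-0.91,0,-0.028,-0.163,0.237,0],
  [0.32,-0.91,0,-0.028,-0.163,0.237,0],
  [0.32,-0.91,0,-0.028,-0.163,0.237,0],
])

```text
t: 1.35
tcp_pos: [426.6, 4.3, 404.6]
ee_rot: [0.148, -0.015, 0.989, 0.004]
contact_force: [0.5, 0.7, -0.4]
grip_width: 85.2
gripper_force: 0.0
```

Request:
arm_command([
  [0.32,-0.91,0,-0.028,-0.163,0.237,0],
  [0,0,0,0,0,0,0],
  [0,0,0,0,0,0,0],
])

```text
t: 1.6
tcp_pos: [439.3, -32.4, 404.1]
ee_rot: [0.156, -0.026, 0.987, 0.005]
contact_force: [-0.3, 0.3, 0.6]
grip_width: 85.6
gripper_force: 0.0
```

```bash
cat >> h.py <<'E'
P=np.array([638.755,-18.78,.0565,-.78])
def target(h,d=0):
    R=Rn.from_euler('z',P[2]); tg=T(P,lane(21,P[3],h+d))[0]+155*R.apply(nn)
    zt=R.apply(-nn); yt=R.apply([0,1,0]); return tg,Rn.from_matrix(np.c_[np.cross(yt,zt),yt,zt])
E
python3 - <<'E'
from h import *
s,t,r=pose(); tg,RT=target(93,90); print(t,((tg-t)/40).round(3),((RT*r.inv()).as_rotvec()/.12).round(3),s['contact_force'],s['qpos'])
m=viewer.camera_model('wrist'); im=viewer.get_image('wrist'); cv2.imwrite('pics/w1.png',im[:,:,::-1])
a=np.linspace(0,2*np.pi,72)
ring=np.array([T(P,lane(21+22.5*np.cos(x),P[3]+22.5*np.sin(x),106))[0] for x in a]); print(proj('wrist',ring,m)[::18], proj('wrist',T(P,[lane(21,P[3],106),lane(-3,35.5,48),lane(-3,-35.5,48)]),m))
E
```

```text
[439.34020978 -32.4051692  404.09574324] [0.008 0.04  0.096] [-0.01  -0.007  0.039] [-0.26659764  0.2921204   0.59496248] [-0.22792518 -0.49481126  2.05686145  0.09016033  1.27900049 -1.86326572]
[[321.93065356 264.28149421]
 [359.54702539 228.56294034]
 [320.01678833 192.79100039]
 [284.30255047 232.05677596]] [[321.83562196 229.534071  ]
 [370.17736853 173.07030632]
 [274.22810301 173.51605389]]
```

View pics/w1.png

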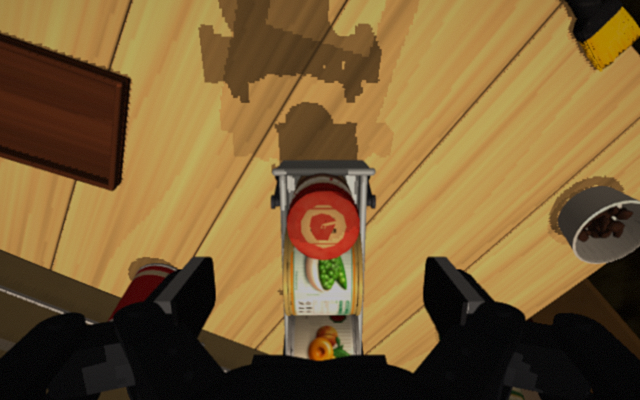

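The wrist view shows the cap centred at (323,221), against a predicted (322,229). So the jar is well centred across the fingers, and about 2–5 mm nearer the robot than I fitted. I'll correct by half of that and descend along the jar's axis.

Request:
arm_command([
  [0.128,0.02,-0.413,0,0,0.01,0],
  [0.128,0.02,-0.413,0,0,0.01,0],
  [0.128,0.02,-0.413,0,0,0.01,0],
  [0.128,0.02,-0.413,0,0,0.01,0],
  [0.128,0.02,-0.413,0,0,0,0],
])

```text
t: 2.07
tcp_pos: [464.9, -24.1, 321.2]
ee_rot: [0.156, -0.032, 0.987, 0.006]
contact_force: [-0.4, 0.6, -0.4]
grip_width: 85.5
gripper_force: 0.0
```

Request:
arm_command([
  [0,0,0,0,0,0,0.2],
  [0,0,0,0,0,0,0.3],
  [0,0,0,0,0,0,0.4],
  [0,0,0,0,0,0,0.6],
  [0,0,0,0,0,0,0.8],
])

```text
t: 2.48
tcp_pos: [465.3, -25.9, 323.8]
ee_rot: [0.158, -0.031, 0.987, 0.005]
contact_force: [-3.3, 1.9, 4.9]
grip_width: 43.2
gripper_force: 50.6
```

Request:
arm_command([
  [0,0,0,0,0,0,1],
  [0,0,0,0,0,0,1],
  [0,0,0,0,0,0,1],
  [0,0,0,0,0,0,1],
  [0,0,0,0,0,0,1],
])

```text
t: 2.9
tcp_pos: [465.4, -26.1, 323.8]
ee_rot: [0.158, -0.03, 0.987, 0.005]
contact_force: [-4.6, 3.1, 6.9]
grip_width: 43.4
gripper_force: 50.8
```

```bash
python3 - <<'E'
from h import *
s,t,r=pose(); tg,RT=target(93,0); print(t,(tg-t).round(1),((RT*r.inv()).as_rotvec()).round(3),s['contact_force'],s['ft_torque'],s['grip_width'],s['gripper_force'])
im=viewer.get_image('wrist'); cv2.imwrite('pics/w2.png',im[:,:,::-1])
E
```

```text
[465.38147267 -26.06478731 323.78175541] [ 2.  -3.2 -1.4] [-0.001  0.003 -0.005] [-4.57607061  3.09240132  6.90892896] [0.57469043 0.43363435 0.19721399] 43.38212747713515 50.75679123401642
```

View pics/w2.png

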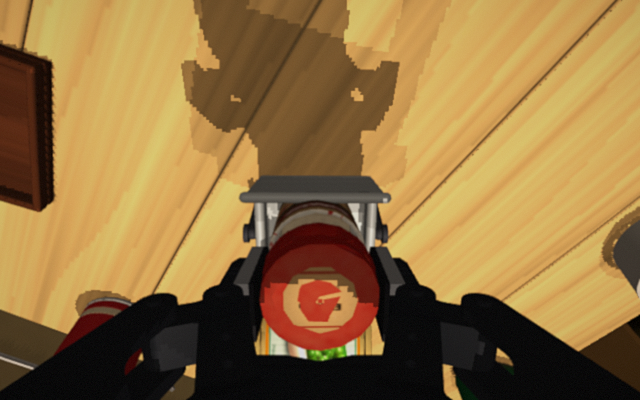

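The fingers are closed around the red cap, roughly centred at (320,290), and the grip force is steady at 50 N. I'll pull along the jar's axis.

Request:
arm_command([
  [-0.062,-0.003,0.19,0,0,0,1],
  [-0.093,-0.005,0.285,0,0,0,1],
  [-0.093,-0.005,0.285,0,0,0,1],
  [-0.124,-0.007,0.38,0,0,0,1],
  [-0.124,-0.007,0.38,0,0,0,1],
], grip_force=60)

```text
t: 3.37
tcp_pos: [444.6, -27.3, 383.6]
ee_rot: [0.156, -0.03, 0.987, 0.005]
contact_force: [-0.5, 0.2, -2.1]
grip_width: 43.0
gripper_force: 61.9
```

Request:
arm_command([
  [-0.124,-0.007,0.38,0,0,0,1],
  [-0.124,-0.007,0.38,0,0,0,1],
  [-0.124,-0.007,0.38,0,0,0,1],
  [-0.124,-0.007,0.38,0,0,0,1],
  [-0.124,-0.007,0.38,0,0,0,1],
])

```text
t: 3.78
tcp_pos: [419.6, -28.7, 460.0]
ee_rot: [0.157, -0.03, 0.987, 0.005]
contact_force: [0.8, 0.2, -1.7]
grip_width: 43.1
gripper_force: 61.8
```

Request:
arm_command([
  [0,0,0.3,0,0,0,1],
  [0,0,0.3,0,0,0,1],
  [0,0,0,0,0,0,1],
  [0,0,0,0,0,0,1],
])

```text
t: 4.12
tcp_pos: [420.6, -28.7, 483.4]
ee_rot: [0.157, -0.031, 0.987, 0.005]
contact_force: [0.5, -0.2, -2.2]
grip_width: 43.4
gripper_force: 61.8
```

```bash
python3 - <<'E'
from h import *
s,t,r=pose(); print(t,s['contact_force'],s['ft_torque'],s['grip_width'],s['gripper_force'],s['qpos'])
im=viewer.get_image('scene')[90:290,240:420]; tp=viewer.get_image('top')[100:300,270:470]
big=lambda a:cv2.resize(a[:,:,::-1],None,fx=2,fy=2.,interpolation=cv2.INTER_CUBIC)
cv2.imwrite('pics/a1.png',np.hstack([big(im),big(tp)]))
# vertical target with yaw kept, over the tray spot
g=np.array([487.14,-296.88,-.3118]); sp=T(g,[0,46,8])[0]
yt=r.as_matrix()[:,1]; yt=np.array([yt[0],yt[1],0]);yt/=np.linalg.norm(yt); z=np.array([0,0,-1.])
RT=Rn.from_matrix(np.c_[np.cross(yt,z),yt,z]); print('spot',sp,'rv',(RT*r.inv()).as_rotvec()/.12, 'shift',(sp[:2]-t[:2])/40,'yt',yt)
E
```

```text
[420.61359674 -28.70594872 483.38592264] [ 0.52106732 -0.21505294 -2.15832524] [-0.02222259  0.22003808  0.03304259] 43.3645118257065 61.82398438453674 [-0.23118635 -0.56171761  1.95904342  0.09092099  1.44183501 -1.86178926]
spot [ 501.25152772 -253.09798559   58.        ] rv [-1.65841202e-01  2.62557287e+00  4.88403916e-04] shift [ 2.01594827 -5.60980092] yt [-0.06187413  0.99808396  0.        ]
```

View pics/a1.png

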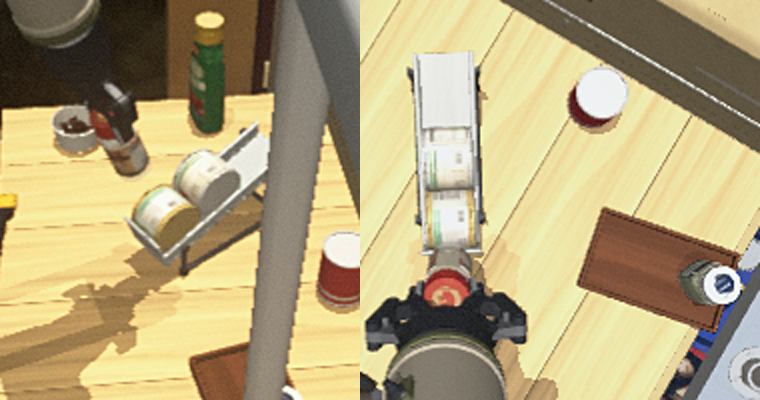

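The jar is free and hanging in the gripper, and both tins have rolled down to the stop, with tin 1 at about (450,222) in the right panel. I'll carry the jar to the tray, bringing it upright on the way.

Request:
arm_command([
  [0.288,-0.8,0,-0.024,0.375,0,1],
  [0.288,-0.8,0,-0.024,0.375,0,1],
  [0.288,-0.8,0,-0.024,0.375,0,1],
  [0.288,-0.8,0,-0.024,0.375,0,1],
  [0.288,-0.8,0,-0.024,0.375,0,1],
])

```text
t: 4.63
tcp_pos: [478.3, -190.2, 481.3]
ee_rot: [0.043, -0.031, 0.999, 0.002]
contact_force: [0.9, 0.5, -1.7]
grip_width: 43.0
gripper_force: 61.9
```

Request:
arm_command([
  [0.288,-0.8,-0.2,-0.024,0.375,0,1],
  [0.288,-0.8,-0.4,-0.024,0.375,0,1],
  [0,0,-0.7,0,0,0,1],
  [0,0,-0.7,0,0,0,1],
  [0,0,-0.7,0,0,0,1],
])

```text
t: 5.05
tcp_pos: [500.9, -253.2, 371.4]
ee_rot: [-0.002, -0.03, 1.0, 0.001]
contact_force: [0.0, -0.5, -1.0]
grip_width: 43.0
gripper_force: 62.0
```

Request:
arm_command([
  [0,0,-0.5,0,0,0,1],
  [0,0,0,0,0,0,1],
  [0,0,0,0,0,0,1],
])

```text
t: 5.3
tcp_pos: [500.4, -252.2, 352.6]
ee_rot: [-0.002, -0.031, 1.0, 0.001]
contact_force: [0.4, -0.1, -0.5]
grip_width: 42.8
gripper_force: 62.0
```

```bash
python3 - <<'E'
from h import *
s,t,r=pose(); print(t,'toolz',r.as_matrix()[:,2],s['contact_force'],s['ft_torque'],s['grip_width'],s['gripper_force'])
sp=np.array([501.25,-253.1]);print((sp-t[:2])/40)
im=viewer.get_image('scene')[210:350,280:440]; tp=viewer.get_image('top')[160:300,340:500]
w=viewer.get_image('wrist')
big=lambda a:cv2.resize(a[:,:,::-1],None,fx=2.5,fy=2.5,interpolation=cv2.INTER_CUBIC)
cv2.imwrite('pics/b1.png',np.vstack([np.hstack([big(im),big(tp)]),np.pad(w[::2,::2,::-1],((0,0),(0,480),(0,0)))]))
E
```

```text
[ 500.41111944 -252.22637413  352.60725921] toolz [-0.00503818  0.00264846 -0.9999838 ] [ 0.43885705 -0.13646268 -0.50420554] [-0.04981223 -0.00687313 -0.00314262] 42.77636488826805 62.04499125480652
[ 0.02097201 -0.02184065]
```

View pics/b1.png

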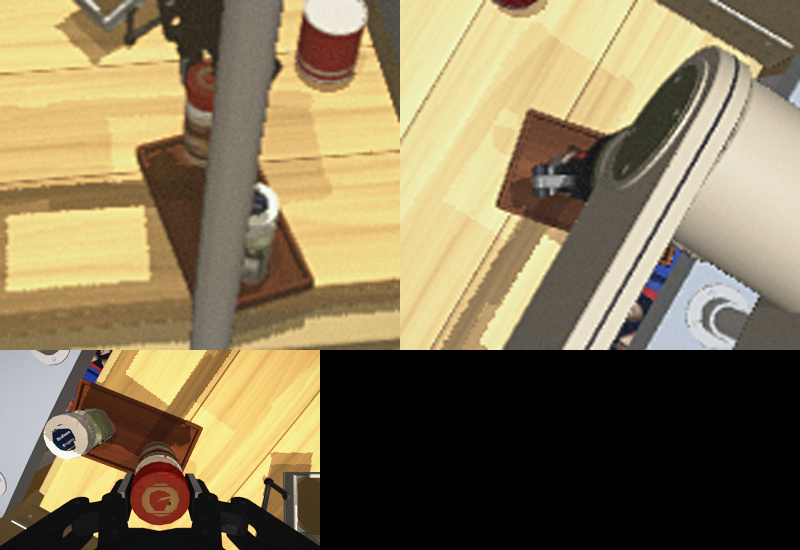

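The jar hangs upright over the free half. In the wrist view the tray's near corners are at full-size (164,60) and (404,160). I'll check my tray fit against those, and start lowering.

```bash
python3 - <<'E'
from h import *
g=np.array([487.14,-296.88,-.3118]); print(proj('wrist',T(g,[[-55,-95,18],[-55,95,18]])))
E
```

```text
[[159.71469519  57.63337293]
 [408.39190956 156.93522205]]
```

Request:
arm_command([
  [0.02,-0.02,-0.25,0,0,0,1],
  [0,0,-0.25,0,0,0,1],
  [0,0,-0.2,0,0,0,1],
  [0,0,0,0,0,0,1],
  [0,0,0,0,0,0,1],
])

```text
t: 5.87
tcp_pos: [501.4, -253.2, 325.6]
ee_rot: [-0.001, -0.031, 1.0, 0.001]
contact_force: [-0.1, -0.8, 0.1]
grip_width: 42.8
gripper_force: 62.0
```

Tray position is confirmed to within a few pixels. I'll lower in small steps and watch the force.

Request:
arm_command([
  [0,0,-0.06,0.02,-0.04,0,1],
  [0,0,-0.06,0,0,0,1],
  [0,0,-0.06,0,0,0,1],
  [0,0,-0.06,0,0,0,1],
  [0,0,0,0,0,0,1],
])

```text
t: 6.28
tcp_pos: [501.7, -253.4, 316.7]
ee_rot: [0.002, -0.031, 1.0, 0.001]
contact_force: [-0.4, -0.3, -1.9]
grip_width: 43.3
gripper_force: 62.0
```

Request:
arm_command([
  [0,0,-0.05,0,0,0,1],
  [0,0,0,0,0,0,1],
  [0,0,-0.05,0,0,0,1],
  [0,0,0,0,0,0,1],
])

```text
t: 6.62
tcp_pos: [501.8, -253.4, 313.0]
ee_rot: [0.002, -0.031, 1.0, 0.001]
contact_force: [-0.4, 0.1, -1.7]
grip_width: 43.0
gripper_force: 62.0
```

Request:
arm_command([
  [0,0,-0.04,0,0,0,1],
  [0,0,0,0,0,0,1],
  [0,0,-0.04,0,0,0,1],
  [0,0,0,0,0,0,1],
])

```text
t: 6.95
tcp_pos: [501.8, -253.4, 309.8]
ee_rot: [0.002, -0.031, 1.0, 0.001]
contact_force: [0.3, 0.2, -1.8]
grip_width: 42.7
gripper_force: 62.0
```

Request:
arm_command([
  [0,0,-0.03,0,0,0,1],
  [0,0,0,0,0,0,1],
  [0,0,0,0,0,0,1],
])

```text
t: 7.2
tcp_pos: [501.8, -253.4, 308.8]
ee_rot: [0.002, -0.031, 1.0, 0.001]
contact_force: [-1.1, 0.7, -2.1]
grip_width: 43.1
gripper_force: 62.0
```

Request:
arm_command([
  [0,0,-0.03,0,0,0,1],
  [0,0,0,0,0,0,1],
  [0,0,0,0,0,0,1],
])

```text
t: 7.45
tcp_pos: [501.9, -253.5, 307.8]
ee_rot: [0.002, -0.031, 1.0, 0.001]
contact_force: [-0.8, -0.5, -1.2]
grip_width: 42.6
gripper_force: 62.3
```

Request:
arm_command([
  [0,0,-0.03,0,0,0,1],
  [0,0,0,0,0,0,1],
  [0,0,0,0,0,0,1],
])

```text
t: 7.7
tcp_pos: [502.2, -253.6, 307.7]
ee_rot: [0.003, -0.031, 1.0, 0.001]
contact_force: [-0.8, 0.4, 4.6]
grip_width: 43.0
gripper_force: 62.5
```

The jar stands on the tray floor: the TCP stopped at 307.7 mm (308 expected) and the vertical force rose by 6 N. Releasing to a part opening.

Request:
arm_command([
  [0,0,0,0,0,0,0.42],
  [0,0,0,0,0,0,0.38],
  [0,0,0,0,0,0,0.33],
  [0,0,0,0,0,0,0.28],
  [0,0,0,0,0,0,0.28],
], grip_force=20)

```text
t: 8.12
tcp_pos: [501.8, -253.4, 306.3]
ee_rot: [0.002, -0.031, 1.0, 0.001]
contact_force: [0.3, -0.5, -0.2]
grip_width: 61.7
gripper_force: 0.0
```

Request:
arm_command([
  [0,0,0.3,0,0,0,0.28],
  [0,0,0.6,0,0,0,0.28],
  [0,0,0.9,0,0,0,0.28],
  [0,0,0.9,0,0,0,0.28],
  [0,0,0.9,0,0,0,0.28],
])

```text
t: 8.53
tcp_pos: [501.5, -253.2, 452.8]
ee_rot: [0.002, -0.031, 1.0, 0.001]
contact_force: [0.9, -1.3, -0.2]
grip_width: 61.7
gripper_force: 0.0
```

Request:
arm_command([
  [-0.3,0.8,0.3,0,0,0,0.28],
  [-0.3,0.8,0.3,0,0,0,0.28],
  [-0.3,0.8,0,0,0,0,0.28],
  [-0.3,0.8,0,0,0,0,0.28],
  [0,0,0,0,0,0,0.28],
])

```text
t: 8.95
tcp_pos: [452.3, -121.5, 476.3]
ee_rot: [0.003, -0.032, 0.999, 0.002]
contact_force: [-0.6, -0.4, -0.3]
grip_width: 61.5
gripper_force: 0.0
```

Request:
arm_command([
  [-0.3,0.8,0,0,0,0,0.28],
  [-0.3,0.8,0,0,0,0,0.28],
  [-0.3,0.8,0,0,0,0,0.28],
  [0,0,0,0,0,0,0.28],
  [0,0,0,0,0,0,0.28],
])

```text
t: 9.37
tcp_pos: [417.4, -28.2, 475.7]
ee_rot: [0.003, -0.032, 0.999, 0.001]
contact_force: [0.4, 0.2, 0.6]
grip_width: 61.9
gripper_force: 0.0
```

```bash
python3 - <<'E'
from h import *
im=viewer.get_image('scene')[140:340,280:440]; tp=viewer.get_image('top')[120:280,290:480]
big=lambda a,f:cv2.resize(a[:,:,::-1],None,fx=f,fy=f,interpolation=cv2.INTER_CUBIC)
a,b=big(im,2),big(tp,2.5); cv2.imwrite('pics/d1.png',np.hstack([a,b[:400]]))
print(pose()[1])
for y in(40,46,52): print(y,proj('top',T([487.14,-296.88,-.3118],[[0,y,8],[0,y,114]])))
E
```

```text
[417.89551256 -29.69569444 475.18735796]
40 [[403.85120095 229.37123823]
 [414.10606867 230.41332759]]
46 [[401.69659463 228.63492947]
 [411.6836027  229.58571816]]
52 [[399.54228565 227.89872092]
 [409.26147584 228.75822596]]
```

View pics/d1.png

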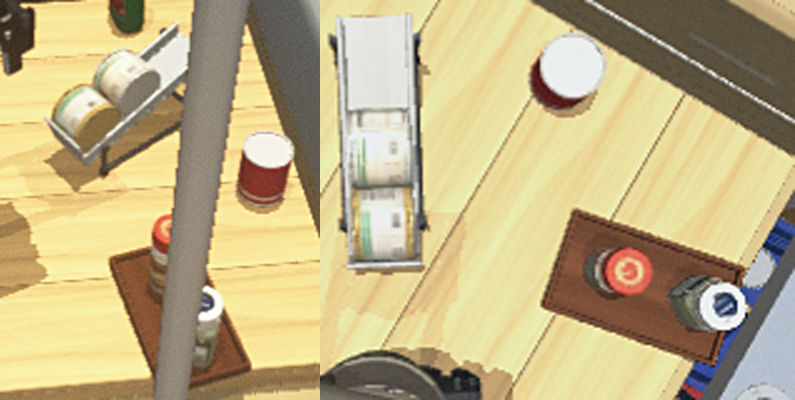

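The jar stands upright on the free half: its cap at (629,271) in the picture maps to tray y of about 42 mm. Both tins rest against the stop and each other, and the other things haven't moved.

```bash
python3 -c "
from station import manip
print(manip.job_done())"
```

```text
the job is handed in; nothing more can be done
None
```

The job is handed in, with no verdict shown: the last pictures show the jar upright on the tray's free half, both tins rolled down to the front stop, and the other jar and the cream tin unmoved (the ramekin, bottle and spatula were mostly out of those pictures).

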